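Hold in the reset button of a travel router with a probe

ROBOT

A 6-joint arm with a two-finger parallel gripper is mounted at the origin on the work surface. World frame = base frame: x ahead of the robot, y to its left, z up, the work surface at z = 0. Lengths are in m, angles in rad, forces in N, time in s.
With the tool pointing down it reaches from about 0.35 to 0.925 m from the base axis. Payload 6.4 kg.
Tool frame: the origin (TCP) lies at the very end of the fingers, on their centre line; the grasp point (between the pads) lies 19 mm behind it (bot.grip_depth is the z of the grasp point in the tool frame, in m); z points along the fingers, y is the line along which they close (so a half turn about z gives the same grasp; the last joint's range is limited). The gripper opens to 85 mm and grips with 20 to 120 N. Pads are 22 mm wide; open, the fingers measure 114 mm over their backs; the gripper's body (76 mm by 85 mm) begins 54 mm behind the grasp point. The pads swing forward as they close: fully open they stand 13 mm farther back than shut.
Start: joints at [0.988, 0.245, 1.558, -0, 1.339, -0.174], TCP at [0.258, 0.596, 0.231] pointing down, gripper open.
Joint ranges: [-3.13, 3.13], [-1.02, 2.26], [0.13, 2.54], [-0.95, 4.09], [0.21, 2.88], [-2.74, 2.74]. Speed limits (rad/s): [2.57, 2.57, 3.14, 3.14, 3.14, 3.14].

INTERFACE

Orientations are given as a unit quaternion [w, x, y, z].
In Python, from bench import telemetry, camera, job, bot gives the robot as it stands.
- The arm moves only by the tool servo_tool, never from a script. Its argument "deltas" is a list of rows, each an object with "claw": the opening, from 0 (shut) to 1 (fully open); "translation": the shift along the tool's x, y, z normalised to -1 to 1, where 1 is 2.5 cm, a list of three; "turn": the turn about the tool's z normalised to -1 to 1, where 1 is 0.1 rad. A call has 1 to 20 rows; each row shifts and turns the commanded pose from where the row before left it, along the tool's axes as they then stand; what a row does not reach is not made up. A row lasts 1/8 s, in which the tool goes at most 62.5 mm and 10.7 degrees, less where a joint would pass 70% of its speed; a pose out of reach is approached as far as the arm can. A call with a number of a shift or a turn outside -1 to 1 is refused whole. A call with a gripper value outside its range is refused whole. The fingers move at their own pace and stop on an object; the grip force is fixed at half the most. Time passes only in rows, so rows that do not move let the fingers close. It gives the time, the measured TCP pose, the force, the opening and the grip force at its end, in the units of the state.
- telemetry.read_state(): the state, without advancing time (a new reading comes with each control period).
- camera(name): name is "side" or "top" or "wrist"; returns a dict with "image" (420x560x3 uint8, blue, green, red), "z_map" (420x560 float32, m along the optical axis (not along the pixel's ray), 0 where there is no reading), "fx", "fy", "cx", "cy" (pixels), "dist_coeffs" ([k1, k2, p1, p2, k3] as OpenCV has them; the pictures are not rectified), "world_from_camera" (4x4, takes a point from camera to world coordinates). Camera axes: x right, y down, z forward; pixel columns grow to the right and rows downward; lengths in m; the calibration is good to about 2 mm. A picture is of the moment at which its call begins.
- job.finish_job(): hands the job in; it is judged then, once.
The state is a dict: "t": time; "qpos": joint angles; "joint_velocities": joint speeds; "effort": joint torques, N m; "tcp_pos": TCP position; "eef_rot": TCP orientation; "force": force on the tool from outside, world axes, zero at the start; "ft_torque": the same for the moment, N m; "width": finger opening in m; "finger_force": force on a finger pad.
Only numpy, scipy, OpenCV 4.12 (cv2) and the standard library are available. Lean on these libraries where they do the work, as an engineer would, in place of code of your own. Each camera call takes 0.05 s, during which the arm holds its last target. There are 200 camera calls.

TASK

The battery-powered travel router lying belly up on the blue mat needs a factory reset: take the slim black-handled probe out of the wooden tool block, reach its steel nose down through the round reset well in the router's underside, press the button at the bottom gently all the way in and keep it there for a good five seconds. Finish still gripping the probe and holding the button down with it. Leave the router lying where it is, and do not disturb the brush, the screwdriver, the phone or the tape roll.

Things in the scene. Friction and masses are not known exactly. Their poses are not given: they have to be found in the camera images.
- probe: Pen-like probe, 140 mm, round, nose down in any one of the block's holes. Origin at the tip, z along it to the handle. Steel nose dia 4 to z 30, cone to 36, shank dia 8 to z 56; then a flat shoulder and plain black handle dia 14 to z 126, tapering to a rounded end at z 140. It hangs by the shoulder on the block's top, so the handle stands from 62 to 146 mm over the bench, rest hidden. 30 g.
- probe_tip (a point): The very tip of the probe's nose (same point as the probe's origin).
- router: Loose white plastic slab 170 (x) x 110 (y) x 32 mm, 0.3 kg, belly up on the 4 mm thick blue mat, a flat white aerial along each long side. Origin at the centre of its lower face, z up, x to the end with the network sockets. Belly 36 mm over the bench: 4 black foot strips (7 x 22, 3 high; x +-74, y +-36), battery cover outline, paper label, vent marks and one round hole, the reset well.
- reset_well (a point): Centre of the reset well's mouth, level with the belly, at x 42, y -26, z 32 mm of the router, with its axes. A round, dark-lined hole straight down, dia 12 (15 at the 1.5 mm chamfered mouth), 20 mm deep. At its bottom the button, a black cap of dia 10: its top is 12 mm below the mouth when up, 16 mm when fully in. Fingers do not fit in.
- reset_button (a joint): Travel of the reset button in m: 0 up, 0.004 fully in. It is a spring: about 1.5 N starts it and 5 N holds it fully in, against a hard stop (stop pressing at about 6 N). It springs back when let go.
- tool_block: Wooden tool block fixed to the bench, 50 (x) x 180 (y) x 62 mm high. Origin at the centre of its underside, z up, its y axis along the row of three holes at y -60, 0 and +60 mm. Holes diameter 9.5, 58 mm deep.
- brush: Bystander: an anti-static brush standing in another hole of the block, bristles up: thin pale wooden stem with a flat metal ferrule and black bristles 26 mm wide at the top, top 138 mm over the bench. Origin at its lower end.
- driver: Bystander: a precision screwdriver standing blade down in the remaining hole: bright metal handle of diameter 14 with two dark bands, a narrow neck and a dark swivel cap 19 mm across, top 130 mm over the bench. Origin at the tip of its blade.
- phone: Bystander: a black smartphone 72 (x) x 148 (y) x 9 mm, lying on the bench beyond the tool block. Origin at the centre of its underside.
- tape_roll: Bystander: a roll of amber tape, outer diameter 80, inner 60, 19 mm high, lying flat beyond the mat. Origin at the centre of its underside.
Not all that is in view belongs to the job. There is more than one size of the router; the job needs the larger. Several things look just like the tool_block: the one meant starts nearest to the robot's base.

How it is judged:
On the way, in this order (a step that is already met when the one before it is completed fails the run):
1. the gripped probe is drawn clear of the tool block (tip at least 5 mm above its top) (z of probe_tip in the frame of tool_block above 0.067 m and contact force between the fingers and probe above 2 N), for 0.2 s.
2. the probe, held in the gripper and reaching down the well, holds the reset button in for 5 s without a break (value of joint reset_button above 0.003 m and horizontal distance between probe_tip and reset_well below 0.006 m and z of probe_tip in the frame of reset_well below -0.0135 m and contact force between probe and router above 1 N and contact force between the fingers and probe above 2 N and contact force between each of the arm, the fingers and router below 0.5 N and angle between router's own z axis and vertical below 0.08 rad), for 5 s.
At the end, for the whole second after the job is handed in: The gripper still grips the probe (over 2 N), whose tip is down the reset well (at least 13.5 mm below the mouth, within 6 mm of its axis) and presses on the button (over 1 N), which is in by more than 3 of its 4 mm; the router lies flat (within 0.08 rad) and the robot itself does not touch it (all of step 2); the arm keeps its last pose, push and grip.
It fails at once if the router is pushed more than 20 mm from where it lay, or tipped (distance of router from where it was at the start of the episode above 0.02 m or angle between router's own z axis and vertical above 0.2 rad).
It fails at once if the probe is driven hard into the router (over 30 N) (contact force between probe and router above 30 N).
It fails at once if the brush or the screwdriver is pulled out or knocked over (moved 20 mm or tilted 0.3 rad) (distance of any of brush, driver from where it was at the start of the episode above 0.02 m or angle between any of brush, driver's own z axis and vertical above 0.3 rad).
It fails at once if the phone or the tape roll is moved more than 20 mm (distance of any of phone, tape_roll from where it was at the start of the episode above 0.02 m).
It also fails if it takes over 48 s, if anything falls off the work surface, if the arm or the gripper's body presses on something with over 40 N, if the wrist force passes 120 N, or if a joint passes its speed limit or range.

## Working session

There is one attempt and no reset: what is moved stays moved. The work goes in short steps, Python scripts to look and compute and a tool call to move; the robot and the scene stay as the last step left them, time stands still between calls to the robot, and variables do not carry over. Pictures are saved under pics/ and viewed, at most 10 in all, crops included, and the job is handed in when it is done.

Besides the shell and the picture viewer there is one more tool, called after ">>>" in YAML: its name, and indented under it one key for each argument. servo_tool: Moves the arm, as the interface text tells. Its arguments: {"type":"object","properties":{"deltas":{"type":"array","items":{"type":"object","properties":{"claw":{"type":"number"},"translation":{"type":"array","items":{"type":"number"}},"turn":{"type":"number"}}}}},"required":["deltas"]}

```bash
mkdir -p pics; ls
cat > h.py <<'E'
import numpy as np,cv2,pickle
from bench import telemetry,camera,job,bot
def grab(n):
    c=camera(n); pickle.dump(c,open(f'{n}.pkl','wb')); return c
def load(n): return pickle.load(open(f'{n}.pkl','rb'))
def ray(c,u,v):
    K=np.array([[c['fx'],0,c['cx']],[0,c['fy'],c['cy']],[0,0,1]])
    p=cv2.undistortPoints(np.array([[[u,v]]],float),K,np.array(c['dist_coeffs'],float))[0,0]
    T=np.array(c['world_from_camera']); return T[:3,3],T[:3,:3]@np.array([p[0],p[1],1])
def atz(c,u,v,z):
    o,d=ray(c,u,v); return o+d*(z-o[2])/d[2]
def dep(c,u,v):
    o,d=ray(c,u,v); return o+d*float(c['z_map'][int(round(v)),int(round(u))])
E
python3 - <<'E'
from h import *
for n in('top','side'):
    c=grab(n); cv2.imwrite(f'pics/{n}0.png',cv2.resize(c['image'],(800,600),interpolation=cv2.INTER_CUBIC))
    print(n,c['fx'],c['world_from_camera'])
print(telemetry.read_state(), bot.grip_depth)
E
```

```text
pics
top 411.5567211020294 [[-0.1229356  -0.97207507  0.19989221  0.29923825]
 [-0.99240873  0.12111124 -0.02137726 -0.01717343]
 [-0.00342889 -0.2010028  -0.97958467  1.1851161 ]
 [ 0.          0.          0.          1.        ]]
side 457.3166766777193 [[ 0.98261046 -0.12251042  0.13952738  0.32069011]
 [-0.18551152 -0.61582875  0.76572869 -1.30141177]
 [-0.00788477 -0.77829695 -0.62784686  1.09696755]
 [ 0.          0.          0.          1.        ]]
{'t': 0.1, 'qpos': array([ 9.87892235e-01,  2.45758102e-01,  1.55890928e+00,  3.84093855e-06,
        1.33871572e+00, -1.74108529e-01]), 'joint_velocities': array([ 0.00057886, -0.00206746, -0.0031373 ,  0.00093698, -0.00075194,
       -0.00051274]), 'effort': array([ 9.46862128e-04, -4.30663204e+01, -3.27133799e+01, -4.62410628e-05,
        2.77982195e-03, -2.56379980e-05]), 'tcp_pos': array([0.25809036, 0.59600647, 0.23027242]), 'eef_rot': array([-3.32551054e-04,  2.02977867e-01,  9.79182917e-01, -8.31167411e-04]), 'force': array([-0.40587686, -1.0260205 , -0.42613102]), 'ft_torque': array([ 0.04928897, -0.03281229, -0.01134138]), 'finger_force': 0.0, 'width': 0.08547229086284039} -0.0187
```

View pics/top0.png

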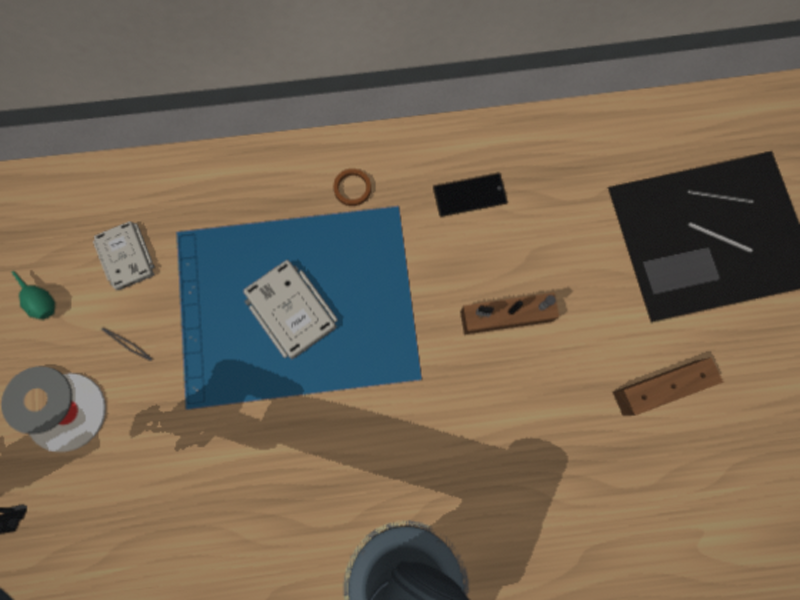

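View pics/side0.png

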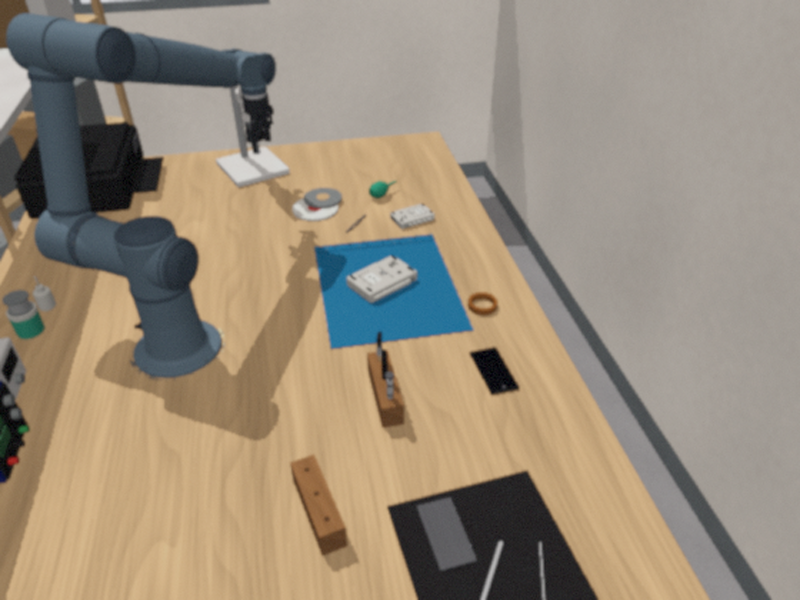

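The top view shows the router on the mat at (290,308), with a dark well at about (287,283). The tool block with three tools is at (510,312), and a similar empty block is at (668,385). I'll enlarge these areas.

Run:
```python
from h import *
t=load('top')['image'];s=load('side')['image']
r=lambda im,u,v,w,h,k:cv2.resize(im[v:v+h,u:u+w],None,fx=k,fy=k,interpolation=cv2.INTER_CUBIC)
a=r(t,165,178,80,75,5);b=r(t,315,190,80,60,5)
a=np.vstack([a]);b=np.vstack([b,np.zeros((75,400,3),np.uint8)])
d=r(s,235,225,80,80,5)[:225]; 
cv2.imwrite('pics/crop1.png',np.vstack([np.hstack([a,b]),np.hstack([r(s,235,225,80,45,5),r(s,235,165,80,45,5)])]))
```

```text
(no output)
```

View pics/crop1.png

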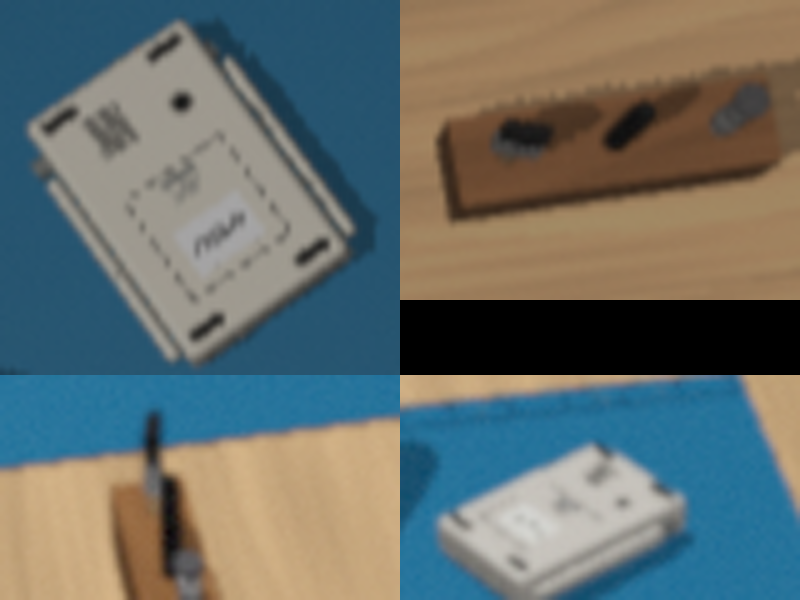

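The probe (plain black) is in the middle hole, with the brush to its left and the driver to its right. In the top crop the well is at (181,102), which is full-image (201.2,198.4).

Run:
```python
from h import *
c=load('top'); np.set_printoptions(precision=4,suppress=True)
A=lambda x,y:(165+(x+.5)/5-.5,178+(y+.5)/5-.5)
B=lambda x,y:(315+(x-400+.5)/5-.5,190+(y+.5)/5-.5)
feet=[atz(c,*A(*p),.039)for p in[(165,48),(60,121),(312,250),(207,327)]]
print('feet',*feet)
P=np.array(feet)[:,:2]
M=np.array([(74,-36),(74,36),(-74,-36),(-74,36)])/1e3
def fit(M,P):
    m=M.mean(0);p=P.mean(0);X=M-m;Y=P-p
    th=np.arctan2((X[:,0]*Y[:,1]-X[:,1]*Y[:,0]).sum(),(X*Y).sum());R=np.array([[np.cos(th),-np.sin(th)],[np.sin(th),np.cos(th)]])
    print('th',th,'res',(P-p-X@R.T)*1e3);return R,p-R@m
R,t=fit(M,P);print('router',t,'well pred',R@[.042,-.026]+t,'well meas',atz(c,*A(181,102),.036),atz(c,*A(181,102),.032))
q=[(448,124),(455,215),(778,160),(768,78)]
Q=np.array([atz(c,*B(*p),.062)for p in q])[:,:2];print('block',Q)
# crop left = world +y ; up = +x
R,t=fit(np.array([(25,90),(-25,90),(-25,-90),(25,-90)])/1e3,Q);print('block c',t)
for p in[(640,112),(646,110)]:print('probe top',atz(c,*B(*p),.143))
print('probe base',atz(c,*B(617,142),.062))
for n,a in(('top',[B(635,120),B(625,130),A(150,150),A(200,150)]),('side',[(235+(170-0)/5,225+(485-375)/5),(235+170/5,225+(550-375)/5),(235+223/5.,165+(502-375)/5)])):
    c=load(n)
    for p in a:print(n,p,dep(c,*p))
s=load('side')
print('side well',atz(s,235+223.5/5-.5,165+127.5/5-.5,.036),'side probe top',atz(s,235+170/5,225+(477-375)/5,.145))
```

```text
feet [0.63   0.1716 0.039 ] [0.5945 0.2346 0.039 ] [0.5025 0.0995 0.039 ] [0.4664 0.162  0.039 ]
th 0.5157842254435444 res [[-0.4498 -0.5176]
 [-0.4793 -0.1224]
 [ 0.773   0.3579]
 [ 0.1562  0.2821]]
router [0.5483 0.1669] well pred [0.5977 0.165 ] well meas [0.5978 0.1657 0.036 ] [0.5989 0.1664 0.032 ]
block [[ 0.502  -0.1747]
 [ 0.451  -0.171 ]
 [ 0.4595 -0.3522]
 [ 0.5059 -0.355 ]]
th 0.027165993891882144 res [[-0.132  -2.09  ]
 [-1.1547  2.9408]
 [ 2.4437  1.6432]
 [-1.157  -2.4939]]
block c [ 0.4796 -0.2632]
probe top [ 0.4814 -0.2623  0.143 ]
probe top [ 0.4821 -0.2655  0.143 ]
probe base [ 0.4804 -0.266   0.062 ]
top (361.6, 213.6) [ 0.4782 -0.26    0.1391]
top (359.6, 215.6) [ 0.4789 -0.2611  0.1077]
top (194.6, 207.6) [0.5725 0.1861 0.0339]
top (204.6, 207.6) [0.5689 0.1577 0.0343]
side (269.0, 247.0) [ 0.4812 -0.273   0.1427]
side (269.0, 260.0) [ 0.48   -0.2737  0.088 ]
side (279.6, 190.4) [0.6002 0.1742 0.0274]
side well [0.5969 0.1654 0.036 ] side probe top [ 0.4821 -0.2683  0.145 ]
```

>>> servo_tool:
  deltas:
    - {"turn":0.968,"claw":1,"translation":[0,0,0]}
    - {"turn":0.968,"claw":1,"translation":[0,0,0]}
    - {"turn":0.968,"claw":1,"translation":[0,0,0]}
    - {"turn":0.968,"claw":1,"translation":[0,0,0]}
    - {"turn":0.968,"claw":1,"translation":[0,0,0]}
    - {"turn":0.968,"claw":1,"translation":[0,0,0]}
    - {"turn":0.968,"claw":1,"translation":[0,0,0]}
    - {"turn":0.968,"claw":1,"translation":[0,0,0]}
    - {"turn":0.968,"claw":1,"translation":[0,0,0]}
    - {"turn":0.968,"claw":1,"translation":[0,0,0]}
    - {"turn":0.968,"claw":1,"translation":[0,0,0]}
    - {"turn":0.968,"claw":1,"translation":[0,0,0]}
    - {"turn":0,"claw":1,"translation":[-1,0.25,0]}
    - {"turn":0,"claw":1,"translation":[-1,0.25,0]}
    - {"turn":0,"claw":1,"translation":[-1,0.25,0]}
    - {"turn":0,"claw":1,"translation":[-1,0.25,0]}
    - {"turn":0,"claw":1,"translation":[-1,0.25,0]}
    - {"turn":0,"claw":1,"translation":[-1,0.25,0]}
    - {"turn":0,"claw":1,"translation":[-1,0.25,0]}
    - {"turn":0,"claw":1,"translation":[-1,0.25,0]}

```text
t: 2.6
tcp_pos: [0.3084, 0.3955, 0.2309]
eef_rot: [-0.0, 0.707, 0.707, -0.0]
force: [0.1, -0.7, 0.5]
width: 0.0856
finger_force: 0.0
```

>>> servo_tool:
  deltas:
    - {"turn":0,"claw":1,"translation":[-1,0.25,0]}
    - {"turn":0,"claw":1,"translation":[-1,0.25,0]}
    - {"turn":0,"claw":1,"translation":[-1,0.25,0]}
    - {"turn":0,"claw":1,"translation":[-1,0.25,0]}
    - {"turn":0,"claw":1,"translation":[-1,0.25,0]}
    - {"turn":0,"claw":1,"translation":[-1,0.25,0]}
    - {"turn":0,"claw":1,"translation":[-1,0.25,0]}
    - {"turn":0,"claw":1,"translation":[-1,0.25,0]}
    - {"turn":0,"claw":1,"translation":[-1,0.25,0]}
    - {"turn":0,"claw":1,"translation":[-1,0.25,0]}
    - {"turn":0,"claw":1,"translation":[-1,0.25,0]}
    - {"turn":0,"claw":1,"translation":[-1,0.25,0]}
    - {"turn":0,"claw":1,"translation":[-1,0.25,0]}
    - {"turn":0,"claw":1,"translation":[-1,0.25,0]}
    - {"turn":0,"claw":1,"translation":[-1,0.25,0]}
    - {"turn":0,"claw":1,"translation":[-1,0.25,0]}
    - {"turn":0,"claw":1,"translation":[-1,0.25,0]}
    - {"turn":0,"claw":1,"translation":[-1,0.25,0]}
    - {"turn":0,"claw":1,"translation":[-1,0.25,0]}
    - {"turn":0,"claw":1,"translation":[-1,0.25,0]}

```text
t: 5.1
tcp_pos: [0.4335, -0.1042, 0.2309]
eef_rot: [-0.0, 0.707, 0.707, -0.0]
force: [0.1, 0.6, -0.2]
width: 0.0852
finger_force: 0.0
```

>>> servo_tool:
  deltas:
    - {"turn":0,"claw":1,"translation":[-1,0.3,0]}
    - {"turn":0,"claw":1,"translation":[-1,0.3,0]}
    - {"turn":0,"claw":1,"translation":[-1,0.3,0]}
    - {"turn":0,"claw":1,"translation":[-1,0.3,0]}
    - {"turn":0,"claw":1,"translation":[-1,0.3,0]}
    - {"turn":0,"claw":1,"translation":[-1,0.3,0]}
    - {"turn":0,"claw":1,"translation":[-0.4,0.1,0]}
    - {"turn":0,"claw":1,"translation":[0,0,0]}

```text
t: 6.1
tcp_pos: [0.481, -0.2634, 0.2309]
eef_rot: [-0.001, 0.707, 0.707, 0.0]
force: [-0.3, 0.8, -0.2]
width: 0.0853
finger_force: 0.0
```

Run:
```python
from h import *
c=grab('wrist'); cv2.imwrite('pics/w1.png',c['image']);print(c['fx'],c['world_from_camera'],telemetry.read_state()['tcp_pos'])
```

```text
317.7646007484228 [[ 9.99999992e-01 -3.90611918e-05 -1.16801981e-04  4.79815598e-01]
 [-7.14880852e-05 -9.56351135e-01 -2.92219954e-01 -1.89930424e-01]
 [-1.00289247e-04  2.92219960e-01 -9.56351131e-01  3.72746861e-01]
 [ 0.00000000e+00  0.00000000e+00  0.00000000e+00  1.00000000e+00]] [ 0.48097085 -0.26291692  0.23095026]
```

View pics/w1.png

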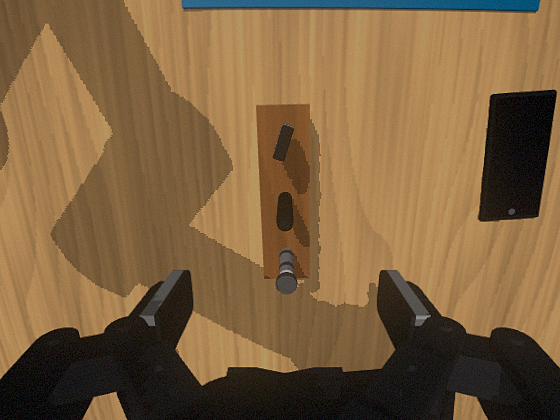

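The wrist view has the probe centred between the fingers' lines: its top end is at about (285,225) and its foot at about (284,197). The driver is at (286,272) and the brush at (284,143).

Run:
```python
from h import *
c=load('wrist')
print('top',atz(c,285,224,.140),atz(c,285,230,.140),'foot',atz(c,284.5,196,.062),dep(c,285,222),dep(c,285,212),dep(c,285,203))
print('driver',dep(c,286,283),'brush',dep(c,287,128),dep(c,278,155))
```

```text
top [ 0.48010446 -0.26873261  0.14      ] [ 0.48010598 -0.27365595  0.14      ] foot [ 0.4796898 -0.2654531  0.062    ] [ 0.48009823 -0.26557237  0.14462017] [ 0.48011157 -0.26149464  0.13179226] [ 0.48014047 -0.26094018  0.10623987]
driver [ 0.48099559 -0.32610421  0.12880194] brush [ 0.48152231 -0.19708689  0.13685435] [ 0.47496176 -0.21622344  0.13750581]
```

>>> servo_tool:
  deltas:
    - {"turn":0,"claw":1,"translation":[-0.16,0,0.84]}
    - {"turn":0,"claw":1,"translation":[0,0,1]}
    - {"turn":0,"claw":1,"translation":[0,0,1]}
    - {"turn":0,"claw":1,"translation":[0,0,1]}
    - {"turn":0,"claw":1,"translation":[0,0,1]}
    - {"turn":0,"claw":1,"translation":[0,0,1]}
    - {"turn":0,"claw":1,"translation":[0,0,0]}
    - {"turn":0,"claw":0,"translation":[0,0,0]}
    - {"turn":0,"claw":0,"translation":[0,0,0]}
    - {"turn":0,"claw":0,"translation":[0,0,0]}
    - {"turn":0,"claw":0,"translation":[0,0,0]}
    - {"turn":0,"claw":0,"translation":[0,0,0]}
    - {"turn":0,"claw":0,"translation":[0,0,0]}
    - {"turn":0,"claw":0,"translation":[0,0,0]}
    - {"turn":0,"claw":0,"translation":[0,0,0]}

```text
t: 8.02
tcp_pos: [0.4815, -0.2677, 0.0858]
eef_rot: [0.0, 0.707, 0.707, 0.0]
force: [-1.1, -0.2, 6.1]
width: 0.0126
finger_force: 58.4
```

>>> servo_tool:
  deltas:
    - {"turn":0,"claw":0,"translation":[0,0,-0.4]}
    - {"turn":0,"claw":0,"translation":[0,0,-0.8]}
    - {"turn":0,"claw":0,"translation":[0,0,-1]}
    - {"turn":0,"claw":0,"translation":[0,0,-1]}
    - {"turn":0,"claw":0,"translation":[0,0,-1]}
    - {"turn":0,"claw":0,"translation":[0,0,-1]}
    - {"turn":0,"claw":0,"translation":[0,0,-1]}
    - {"turn":0,"claw":0,"translation":[0,0,-0.4]}
    - {"turn":0,"claw":0,"translation":[0,0,0]}
    - {"turn":0,"claw":0,"translation":[0,0,0]}

```text
t: 9.28
tcp_pos: [0.4807, -0.267, 0.2489]
eef_rot: [-0.001, 0.707, 0.707, -0.0]
force: [-0.0, -0.4, -0.4]
width: 0.0127
finger_force: 58.6
```

Run:
```python
from h import *
r=lambda im,u,v,w,h,k:cv2.resize(im[v:v+h,u:u+w],None,fx=k,fy=k,interpolation=cv2.INTER_CUBIC)
w=grab('wrist');s=grab('side')
cv2.imwrite('pics/l1.png',np.hstack([r(w['image'],210,150,150,220,2),r(s['image'],225,170,88,88,5)]))
```

```text
(no output)
```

View pics/l1.png

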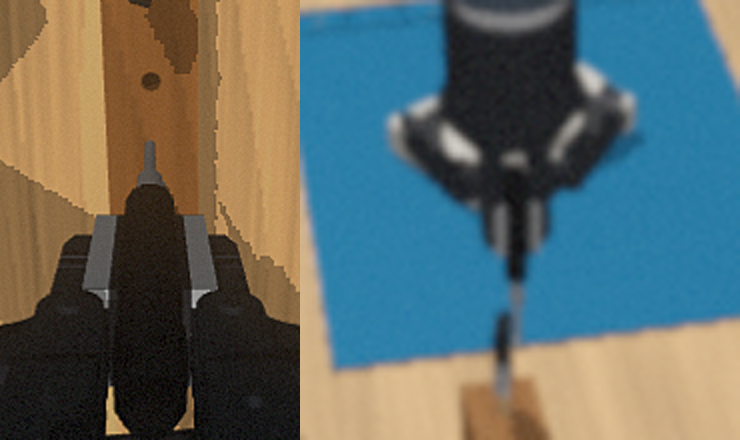

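Run:
```python
from h import *
c=load('wrist')
for v in(220,221,222):print('tip',atz(c,284.8,v,.169),dep(c,285,v+3))
print('shoulder front z.225',atz(c,285.5,242,.219),dep(c,285,246))
print('handle surf',[dep(c,285,v)for v in(255,280,300,330)], telemetry.read_state()['tcp_pos'])
```

```text
tip [ 0.47953814 -0.265458    0.169     ] [ 0.47968414 -0.26504588  0.17717179]
tip [ 0.47953863 -0.26622965  0.169     ] [ 0.47968401 -0.2650102   0.17949076]
tip [ 0.47953913 -0.26700279  0.169     ] [ 0.47968405 -0.2651432   0.18127207]
shoulder front z.225 [ 0.47997068 -0.26269166  0.219     ] [ 0.47967761 -0.2599679   0.23155293]
handle surf [array([ 0.47967766, -0.26054087,  0.24204706]), array([ 0.47967663, -0.2605528 ,  0.26811204]), array([ 0.47967553, -0.25998521,  0.28476326]), array([ 0.47967597, -0.26117601,  0.30111934])] [ 0.48071768 -0.26705907  0.24890829]
```

>>> servo_tool:
  deltas:
    - {"turn":0,"claw":0,"translation":[0.5,0.1,0]}
    - {"turn":0,"claw":0,"translation":[0.96,0.26,0]}
    - {"turn":0,"claw":0,"translation":[0.96,0.26,0]}
    - {"turn":0,"claw":0,"translation":[0.96,0.26,0]}
    - {"turn":0,"claw":0,"translation":[0.96,0.26,0]}
    - {"turn":0,"claw":0,"translation":[0.96,0.26,0]}
    - {"turn":0,"claw":0,"translation":[0.96,0.26,0]}
    - {"turn":0,"claw":0,"translation":[0.96,0.26,0]}
    - {"turn":0,"claw":0,"translation":[0.96,0.26,0]}
    - {"turn":0,"claw":0,"translation":[0.96,0.26,0]}
    - {"turn":0,"claw":0,"translation":[0.96,0.26,0]}
    - {"turn":0,"claw":0,"translation":[0.96,0.26,0]}
    - {"turn":0,"claw":0,"translation":[0.96,0.26,0]}
    - {"turn":0,"claw":0,"translation":[0.96,0.26,0]}
    - {"turn":0,"claw":0,"translation":[0.96,0.26,0]}
    - {"turn":0,"claw":0,"translation":[0.96,0.26,0]}
    - {"turn":0,"claw":0,"translation":[0.96,0.26,0]}
    - {"turn":0,"claw":0,"translation":[0.96,0.26,0]}
    - {"turn":0,"claw":0,"translation":[0.48,0.16,0]}
    - {"turn":0,"claw":0,"translation":[0,0,0]}

```text
t: 11.88
tcp_pos: [0.5978, 0.1658, 0.25]
eef_rot: [-0.0, 0.706, 0.708, -0.0]
force: [-0.4, -0.1, -0.9]
width: 0.0125
finger_force: 58.6
```

>>> servo_tool:
  deltas:
    - {"turn":0,"claw":0,"translation":[0,0,1]}
    - {"turn":0,"claw":0,"translation":[0,0,1]}
    - {"turn":0,"claw":0,"translation":[0,0,1]}
    - {"turn":0,"claw":0,"translation":[0,0,0.6]}
    - {"turn":0,"claw":0,"translation":[0,0,0]}
    - {"turn":0,"claw":0,"translation":[0,0,0]}

```text
t: 12.62
tcp_pos: [0.5988, 0.165, 0.1615]
eef_rot: [0.001, 0.707, 0.707, 0.001]
force: [0.0, -0.6, 0.3]
width: 0.0126
finger_force: 58.6
```

Run:
```python
from h import *
r=lambda im,u,v,w,h,k:cv2.resize(im[v:v+h,u:u+w],None,fx=k,fy=k,interpolation=cv2.INTER_CUBIC)
w=grab('wrist');s=grab('side');print(telemetry.read_state()['tcp_pos'])
cv2.imwrite('pics/l2.png',np.hstack([r(w['image'],235,150,100,100,4),r(s['image'],230,130,80,80,5)]))
```

```text
[0.59887636 0.16511315 0.16175279]
```

View pics/l2.png

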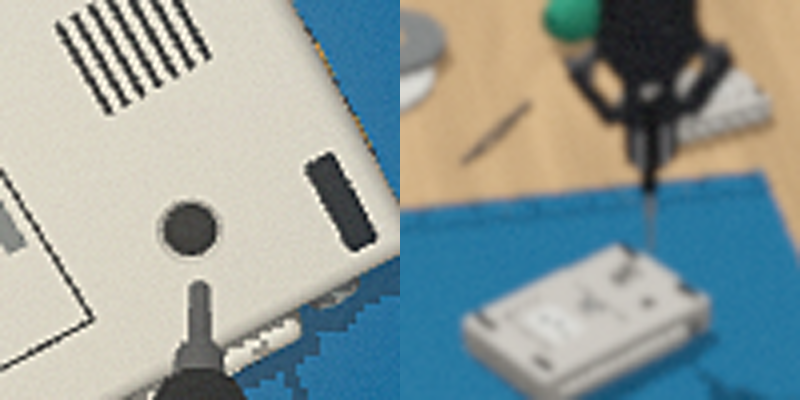

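The wrist crop shows the well centre at (189.5,228.5) and the probe tip at (199.5,281). I'll compute the offset between them.

Run:
```python
from h import *
c=load('wrist');f=lambda x,y:(235+(x+.5)/4-.5,150+(y+.5)/4-.5)
w=atz(c,*f(189.5,228.5),.036)
for y in(280,283):
  t=atz(c,*f(199.5,y),.0817); print(w,t,w-t)
print(dep(c,*f(199,288)),dep(c,*f(140,230)))
s=load('side');g=lambda x,y:(230+(x-400+.5)/5-.5,130+(y+.5)/5-.5)
w=atz(s,*g(648,302),.036);t=atz(s,*g(650,252),.0817);print(w,t,w-t)
```

```text
[0.59563004 0.16372127 0.036     ] [0.5977106 0.1667106 0.0817   ] [-0.00208056 -0.00298933 -0.0457    ]
[0.59563004 0.16372127 0.036     ] [0.5977107  0.16613229 0.0817    ] [-0.00208066 -0.00241102 -0.0457    ]
[0.59760625 0.16741993 0.08850736] [0.58478137 0.16316149 0.03519978]
[0.5969235  0.16540618 0.036     ] [0.59938201 0.16857743 0.0817    ] [-0.00245851 -0.00317125 -0.0457    ]
```

>>> servo_tool:
  deltas:
    - {"turn":0,"claw":0,"translation":[-0.11,-0.09,0]}
    - {"turn":0,"claw":0,"translation":[0,0,0.8]}
    - {"turn":0,"claw":0,"translation":[0,0,0.6]}
    - {"turn":0,"claw":0,"translation":[0,0,0]}
    - {"turn":0,"claw":0,"translation":[0,0,0]}

```text
t: 13.35
tcp_pos: [0.5959, 0.1624, 0.1251]
eef_rot: [-0.0, 0.707, 0.707, -0.0]
force: [0.9, -0.3, 0.2]
width: 0.0125
finger_force: 58.6
```

Run:
```python
from h import *
r=lambda im,u,v,w,h,k:cv2.resize(im[v:v+h,u:u+w],None,fx=k,fy=k,interpolation=cv2.INTER_CUBIC)
w=grab('wrist');s=grab('side');print(telemetry.read_state()['tcp_pos'])
cv2.imwrite('pics/l3.png',np.hstack([r(w['image'],260,170,50,50,8),r(s['image'],250,160,50,50,8)]))
```

```text
[0.59628706 0.16240541 0.12586258]
```

View pics/l3.png

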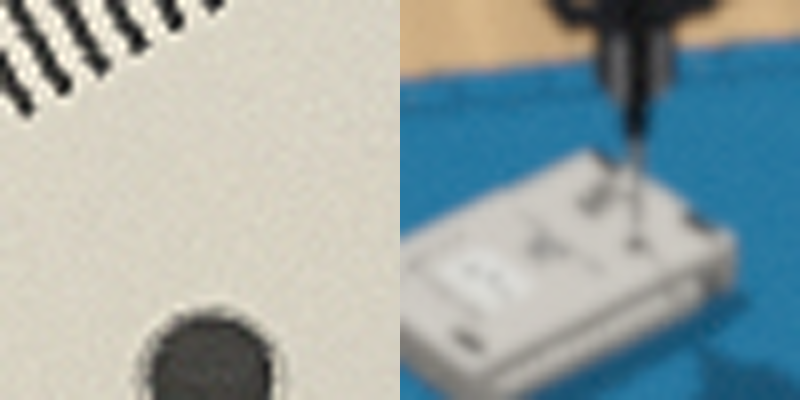

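The side crop shows the tip lined up just above the well at (636,243). The wrist crop cut the tip off, so I'll re-crop the same frame.

Run:
```python
from h import *
w=load('wrist');cv2.imwrite('pics/l4.png',cv2.resize(w['image'][190:250,255:315],None,fx=8,fy=8,interpolation=cv2.INTER_CUBIC))
```

```text
(no output)
```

View pics/l4.png

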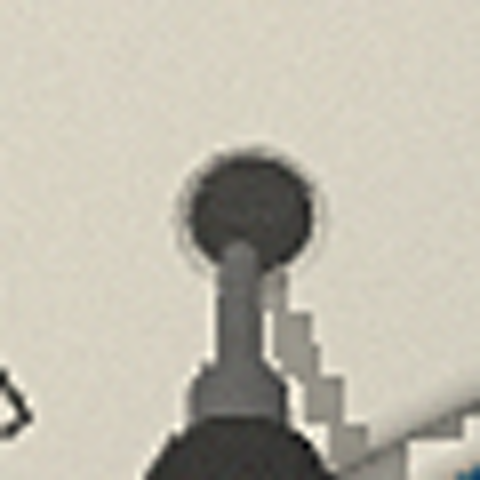

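The tip is at crop (240,247) and the well centre at (250,211).

Run:
```python
from h import *
c=load('wrist');f=lambda x,y:(255+(x+.5)/8-.5,190+(y+.5)/8-.5)
w=atz(c,*f(250,211),.036);t=atz(c,*f(239.5,248),.0455); print(w,t,w-t)
```

```text
[0.59561375 0.16405402 0.036     ] [0.59461433 0.16346137 0.0455    ] [ 0.00099942  0.00059265 -0.0095    ]
```

>>> servo_tool:
  deltas:
    - {"turn":0,"claw":0,"translation":[0.02,0.04,0]}
    - {"turn":0,"claw":0,"translation":[0,0,0.3]}
    - {"turn":0,"claw":0,"translation":[0,0,0.3]}
    - {"turn":0,"claw":0,"translation":[0,0,0.14]}
    - {"turn":0,"claw":0,"translation":[0,0,0]}
    - {"turn":0,"claw":0,"translation":[0,0,0]}

```text
t: 14.2
tcp_pos: [0.5969, 0.1628, 0.1069]
eef_rot: [0.0, 0.707, 0.707, 0.0]
force: [0.1, 0.2, 0.2]
width: 0.012
finger_force: 58.6
```

>>> servo_tool:
  deltas:
    - {"turn":0,"claw":0,"translation":[0,0,0.04]}
    - {"turn":0,"claw":0,"translation":[0,0,0.04]}
    - {"turn":0,"claw":0,"translation":[0,0,0.04]}
    - {"turn":0,"claw":0,"translation":[0,0,0]}
    - {"turn":0,"claw":0,"translation":[0,0,0]}

```text
t: 14.82
tcp_pos: [0.5969, 0.1629, 0.1039]
eef_rot: [0.0, 0.707, 0.707, 0.0]
force: [0.5, -0.4, 0.4]
width: 0.0125
finger_force: 58.7
```

>>> servo_tool:
  deltas:
    - {"turn":0,"claw":0,"translation":[0,0,0.04]}
    - {"turn":0,"claw":0,"translation":[0,0,0.04]}
    - {"turn":0,"claw":0,"translation":[0,0,0]}
    - {"turn":0,"claw":0,"translation":[0,0,0]}

```text
t: 15.32
tcp_pos: [0.5969, 0.1629, 0.102]
eef_rot: [0.0, 0.707, 0.707, 0.0]
force: [-0.9, -0.9, 2.9]
width: 0.0124
finger_force: 59.0
```

>>> servo_tool:
  deltas:
    - {"turn":0,"claw":0,"translation":[0,0,0.04]}
    - {"turn":0,"claw":0,"translation":[0,0,0]}
    - {"turn":0,"claw":0,"translation":[0,0,0]}

```text
t: 15.7
tcp_pos: [0.5969, 0.1628, 0.1009]
eef_rot: [0.0, 0.707, 0.707, 0.0]
force: [-1.0, -0.3, 3.1]
width: 0.0125
finger_force: 59.0
```

>>> servo_tool:
  deltas:
    - {"turn":0,"claw":0,"translation":[0,0,0.04]}
    - {"turn":0,"claw":0,"translation":[0,0,0]}
    - {"turn":0,"claw":0,"translation":[0,0,0]}

```text
t: 16.08
tcp_pos: [0.597, 0.1629, 0.1]
eef_rot: [0.0, 0.707, 0.707, 0.0]
force: [-0.9, 1.3, 4.5]
width: 0.0124
finger_force: 59.1
```

>>> servo_tool:
  deltas:
    - {"turn":0,"claw":0,"translation":[0,0,0.02]}
    - {"turn":0,"claw":0,"translation":[0,0,0]}
    - {"turn":0,"claw":0,"translation":[0,0,0]}

```text
t: 16.45
tcp_pos: [0.597, 0.1629, 0.0995]
eef_rot: [0.0, 0.707, 0.707, 0.0]
force: [0.2, 0.6, 5.5]
width: 0.0128
finger_force: 59.3
```

Run:
```python
from h import *
for i in range(6):
    s=telemetry.read_state();print(s['t'],s['force'].round(2),s['tcp_pos'].round(4));camera('wrist')
```

```text
16.45 [0.23 0.57 5.52] [0.597  0.1629 0.0995]
16.5 [-1.52 -0.53  4.84] [0.597  0.1628 0.0996]
16.55 [-0.58  0.14  4.5 ] [0.597  0.1629 0.0996]
16.6 [-1.    0.04  6.  ] [0.597  0.1629 0.0995]
16.65 [-0.91 -0.01  4.8 ] [0.597  0.1629 0.0995]
16.7 [-1.15 -0.34  4.76] [0.597  0.1628 0.0995]
```

>>> servo_tool:
  deltas:
    - {"turn":0,"claw":0,"translation":[0,0,0.012]}
    - {"turn":0,"claw":0,"translation":[0,0,0]}
    - {"turn":0,"claw":0,"translation":[0,0,0]}

```text
t: 17.12
tcp_pos: [0.597, 0.1628, 0.0994]
eef_rot: [0.0, 0.707, 0.707, 0.0]
force: [-0.2, 0.0, 5.8]
width: 0.0126
finger_force: 59.4
```

Run:
```python
from h import *
F=[]
for i in range(10):
    s=telemetry.read_state();F.append(s['force']);camera('wrist')
print(np.mean(F,0),s['tcp_pos'].round(4))
w=grab('wrist');cv2.imwrite('pics/l5.png',cv2.resize(w['image'][170:250,235:335],None,fx=6,fy=6,interpolation=cv2.INTER_CUBIC))
```

```text
[-1.01967277  0.31499443  6.07917116] [0.597  0.1628 0.0995]
```

View pics/l5.png

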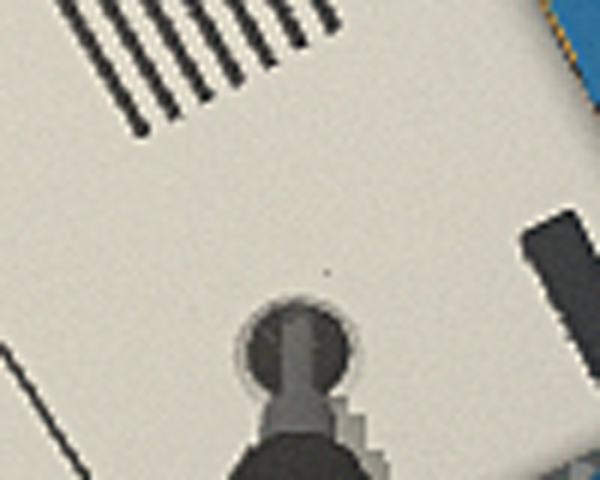

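The nose is down the well, centred at (297,350). The force is about 6 N and the TCP no longer advances, so the button is on its stop. I'll hold here.

>>> servo_tool:
  deltas:
    - {"claw":0,"turn":0,"translation":[0,0,0]}
    - {"claw":0,"turn":0,"translation":[0,0,0]}
    - {"claw":0,"turn":0,"translation":[0,0,0]}
    - {"claw":0,"turn":0,"translation":[0,0,0]}
    - {"claw":0,"turn":0,"translation":[0,0,0]}
    - {"claw":0,"turn":0,"translation":[0,0,0]}
    - {"claw":0,"turn":0,"translation":[0,0,0]}
    - {"claw":0,"turn":0,"translation":[0,0,0]}
    - {"claw":0,"turn":0,"translation":[0,0,0]}
    - {"claw":0,"turn":0,"translation":[0,0,0]}
    - {"claw":0,"turn":0,"translation":[0,0,0]}
    - {"claw":0,"turn":0,"translation":[0,0,0]}
    - {"claw":0,"turn":0,"translation":[0,0,0]}
    - {"claw":0,"turn":0,"translation":[0,0,0]}
    - {"claw":0,"turn":0,"translation":[0,0,0]}
    - {"claw":0,"turn":0,"translation":[0,0,0]}
    - {"claw":0,"turn":0,"translation":[0,0,0]}
    - {"claw":0,"turn":0,"translation":[0,0,0]}
    - {"claw":0,"turn":0,"translation":[0,0,0]}
    - {"claw":0,"turn":0,"translation":[0,0,0]}

```text
t: 20.18
tcp_pos: [0.597, 0.1629, 0.0995]
eef_rot: [0.0, 0.707, 0.707, 0.0]
force: [-0.5, 0.3, 6.3]
width: 0.0125
finger_force: 59.4
```

>>> servo_tool:
  deltas:
    - {"claw":0,"turn":0,"translation":[0,0,0]}
    - {"claw":0,"turn":0,"translation":[0,0,0]}
    - {"claw":0,"turn":0,"translation":[0,0,0]}
    - {"claw":0,"turn":0,"translation":[0,0,0]}
    - {"claw":0,"turn":0,"translation":[0,0,0]}
    - {"claw":0,"turn":0,"translation":[0,0,0]}
    - {"claw":0,"turn":0,"translation":[0,0,0]}
    - {"claw":0,"turn":0,"translation":[0,0,0]}
    - {"claw":0,"turn":0,"translation":[0,0,0]}
    - {"claw":0,"turn":0,"translation":[0,0,0]}
    - {"claw":0,"turn":0,"translation":[0,0,0]}
    - {"claw":0,"turn":0,"translation":[0,0,0]}
    - {"claw":0,"turn":0,"translation":[0,0,0]}
    - {"claw":0,"turn":0,"translation":[0,0,0]}
    - {"claw":0,"turn":0,"translation":[0,0,0]}
    - {"claw":0,"turn":0,"translation":[0,0,0]}
    - {"claw":0,"turn":0,"translation":[0,0,0]}
    - {"claw":0,"turn":0,"translation":[0,0,0]}
    - {"claw":0,"turn":0,"translation":[0,0,0]}
    - {"claw":0,"turn":0,"translation":[0,0,0]}

```text
t: 22.68
tcp_pos: [0.5971, 0.1629, 0.0995]
eef_rot: [0.0, 0.707, 0.707, 0.0]
force: [-2.0, -0.5, 5.4]
width: 0.0125
finger_force: 59.4
```

>>> servo_tool:
  deltas:
    - {"claw":0,"turn":0,"translation":[0,0,0]}
    - {"claw":0,"turn":0,"translation":[0,0,0]}
    - {"claw":0,"turn":0,"translation":[0,0,0]}
    - {"claw":0,"turn":0,"translation":[0,0,0]}
    - {"claw":0,"turn":0,"translation":[0,0,0]}
    - {"claw":0,"turn":0,"translation":[0,0,0]}
    - {"claw":0,"turn":0,"translation":[0,0,0]}
    - {"claw":0,"turn":0,"translation":[0,0,0]}
    - {"claw":0,"turn":0,"translation":[0,0,0]}
    - {"claw":0,"turn":0,"translation":[0,0,0]}
    - {"claw":0,"turn":0,"translation":[0,0,0]}
    - {"claw":0,"turn":0,"translation":[0,0,0]}

```text
t: 24.18
tcp_pos: [0.5971, 0.1629, 0.0995]
eef_rot: [0.0, 0.707, 0.707, 0.0]
force: [-1.1, 0.4, 5.3]
width: 0.0121
finger_force: 59.4
```

```bash
python3 -c "
from bench import job
print(job.finish_job())"
```

```text
the job is handed in; nothing more can be done
None
```

I handed the job in with the probe still gripped and holding the reset button on its stop at about 6 N, after roughly 7 s of holding. The hand-in gave no verdict, and I took no final picture of the router and the other objects.

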